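# File the cuvette box in the snuggest slot of the organiser

### The job

File the flat cuvette box that stands on its long edge in the grey slotted organiser: going along the slots from the narrow end, put it in the first one that is wide enough to take it. Leave it standing upright on the floor of that slot, lengthwise in it, with its two ends sticking out about equally.

Things in the scene. Friction and masses are not known exactly. Their poses are not given: they have to be found in the camera images.
- box_mid (a point): Centre of the loose cuvette box (90 g): flat, white with a green lid that stays shut, 26 mm thick (x), 105 mm long (y), standing 60 mm high (z up) on its long edge; the point is 30 mm above its lower edge. Hold it across the thickness by its upper 28 mm to keep the fingers above the organiser's dividers.
- organiser: Fixed grey organiser, 163 x 80 x 32 mm (x, y, z up), origin at the centre of its underside. Five 6 mm dividers stand on a base plate whose top, the slots' floor, is 6 mm up. The slots run along y, 26 mm deep, open above and at both ends. Widths and centre lines, from the narrow end: 13 mm at x = -69 mm, 20 mm at -46.5, 40 mm at -10.5, 60 mm at +45.5.

How it is judged (in metres and radians):
At the end, for the whole second after the job is handed in: The box stands in the 40 mm slot: its centre within 11 mm of the slot's centre line, within 20 mm of the middle of its length and at most 40 mm above the organiser's underside (36 mm on the slot's floor), upright within 10 degrees and along the slot within 12 degrees (x of box_mid in the frame of organiser between -0.0215 and 0.0005 m and y of box_mid in the frame of organiser between -0.02 and 0.02 m and z of box_mid in the frame of organiser below 0.04 m and angle between box_mid's own z axis and vertical below 0.175 rad and angle between the y axis of box_mid and the y axis of organiser, either way round below 0.21 rad); the robot touches nothing.
It also fails if it takes over 42 s, if anything falls off the work surface, if the arm or the gripper's body presses on something with over 40 N, if the wrist force passes 120 N, or if a joint passes its speed limit or range.

### The arm

A 6-joint arm with a two-finger parallel gripper is mounted at the origin on a cart in front of the work surface, level with it; the furniture and walls round the work are solid. World frame = base frame: x ahead of the robot, y to its left, z up, the work surface at z = 0. Lengths are in mm, angles in rad, forces in N, time in s.
With the tool pointing down it reaches from about 300 to 775 mm from the base axis. Payload 14.6 kg.
Tool frame: the origin (TCP) lies midway between the tips of the shut fingers; the grasp point (between the pads) lies 19 mm behind it; z points along the fingers, y is the direction in which the jaws open and shut (so a half turn about z gives the same grasp; the last joint's range is limited). The gripper opens to 94 mm and grips with 3 to 60 N. Pads are 16 mm wide; open, the fingers measure 119 mm over their backs; the gripper's body (75 mm by 177 mm) begins 78 mm behind the grasp point.
Start: joints at [-1.387, 0.3, 1.521, -0, 1.321, -0.067], TCP at [136.492, -532.784, 205.446] pointing down, gripper open.
Joint ranges: [-3.03, 3.03], [-0.79, 2.21], [0.23, 2.52], [-1.04, 4.18], [0, 3.07], [-2.55, 2.55]. Speed limits (rad/s): [2.22, 2.22, 2.57, 3.14, 3.14, 3.14].

### API

Orientations are given as [roll, pitch, yaw] about the fixed x, y, z axes, in that order (R = Rz(yaw) Ry(pitch) Rx(roll)).
In Python, from cell import manip, camera gives the robot as it stands. The module is installed in compiled form; this text tells all that it offers.
- The arm moves only by the tool jog_arm, never from a script. Its argument "commands" is a list of rows, each a list of 7 numbers: the shift along the world's x, y, z in units of 1 m (1.0 is 1 m), then the turn, a rotation vector about the world's x, y, z in units of 120 degrees (1.0 is 120 degrees), then the opening, from 0 (shut) to 1 (fully open). In form: [[x, y, z, ax, ay, az, grip], ...]. A call has exactly 10 rows; each row is the pose to reach, as a shift and turn from the pose commanded when the call began; what a row does not reach only later rows make up. A row lasts 1/8 s, in which the tool goes at most 62.5 mm and 10.7 degrees, less where a joint would pass 70% of its speed; a pose out of reach is approached as far as the arm can. A call with a number of a shift or a turn outside -1 to 1 is refused whole. A call with a gripper value outside its range is refused whole. The fingers move at their own pace and stop on an object; "grip_force" is the grip in N (left out, the last holds). Time passes only in rows, so rows that repeat a pose let the fingers close, or fill a call up. It gives the time, the measured TCP pose, the force and the opening at its end, in the units of the state.
- manip.read_state(): the state, without advancing time (a new reading comes with each control period).
- camera(name): name is "side" or "top"; returns a dict with "pixels" (400x640x3 uint8, blue, green, red), "vertical_fov" (degrees; the focal length in pixels is half the picture's height over the tangent of half this angle, whatever the lens; pixels are square), "cx", "cy" (the principal point, pixels), "rvec" (rotation vector, rad) and "tvec" (3), from world to camera coordinates, as OpenCV has them. Camera axes: x right, y down, z forward; pixel columns grow to the right and rows downward; lengths in mm; the calibration is good to about 2 mm. A picture is of the moment at which its call begins. There is no depth.
- manip.sign_off(): hands the job in, once; it reports no verdict.
The state is a dict: "clock": time; "joints": joint angles; "qd": joint speeds; "effort": joint torques, N m; "eef_pos": TCP position; "eef_rot": TCP orientation; "wrist_force": force on the tool from outside, world axes, zero at the start; "moment": the same for the moment, N m; "finger_gap": finger opening in mm.
Only numpy, scipy, OpenCV 4.12 (cv2) and the standard library are available. Lean on these libraries where they do the work, as an engineer would, in place of code of your own. Each camera call takes 0.05 s, during which the arm holds its last target.

## Working session

There is one attempt and no reset: what is moved stays moved. The work goes in short steps, Python scripts to look and compute and a tool call to move; the robot and the scene stay as the last step left them, time stands still between calls to the robot, and variables do not carry over. Pictures are saved under pics/ and viewed, and the job is handed in when it is done.

Besides the shell and the picture viewer there is one more tool, called after "Request:" as name(argument=value, ...), one argument or row to a line, values as JSON. jog_arm: Moves the arm, as the interface text tells. Its arguments: {"type":"object","properties":{"commands":{"type":"array","items":{"type":"array","items":{"type":"number"}}},"grip_force":{"type":"number"}},"required":["commands"]}

```bash
mkdir -p pics; python3 - <<'E'
from cell import manip,camera
import cv2,numpy as np,pickle
print(manip.read_state())
for n in("side","top"):
    c=camera(n);cv2.imwrite(f"pics/{n}0.png",c["pixels"]);pickle.dump(c,open(f"{n}0.pkl","wb"))
    print(n,{k:v for k,v in c.items() if k!="pixels"}, {k for k in c})
    R=cv2.Rodrigues(np.array(c["rvec"],float))[0];print(-R.T@np.array(c["tvec"]).ravel())
E
```

```text
{'clock': 0.0, 'joints': array([-1.38657693e+00,  3.00462155e-01,  1.52156436e+00,  1.09498078e-05,
        1.32071246e+00, -6.66158526e-02]), 'qd': array([-9.47616782e-05, -1.36317929e-03,  7.95181340e-04,  9.69166755e-05,
        9.45230484e-04,  4.36999581e-04]), 'effort': array([ 9.70179208e-04, -5.31800723e+01, -3.52735341e+01,  7.08681252e-02,
        2.43313605e-02, -8.54640280e-05]), 'eef_pos': array([ 136.46115924, -532.53482252,  204.89831663]), 'eef_rot': array([-3.14044959e+00, -8.68887365e-05,  2.50832489e-01]), 'wrist_force': array([ 0.58671211, -0.21423424, -0.29456675]), 'moment': array([-0.01825662, -0.00759638,  0.00298771]), 'finger_gap': 94.19944031203782}
side {'vertical_fov': 49.49794191735702, 'cx': 317.884797293186, 'cy': 199.28879576758595, 'rvec': array([ 0.50609997, -2.68161758,  1.20891508]), 'tvec': array([485.043051  ,  82.69419385, 931.48158281])} {'cx', 'vertical_fov', 'tvec', 'rvec', 'pixels', 'cy'}
[213.29021114 775.65762012 680.16584178]
top {'vertical_fov': 46.249343264453245, 'cx': 311.24446998401766, 'cy': 195.7941064624833, 'rvec': array([ 2.22277312, -2.15754975,  0.08293617]), 'tvec': array([  93.5719582 ,  497.08309104, 1032.66172003])} {'cx', 'vertical_fov', 'tvec', 'rvec', 'pixels', 'cy'}
[ 422.56934769  115.22622324 1063.20064082]
```

View pics/side0.png

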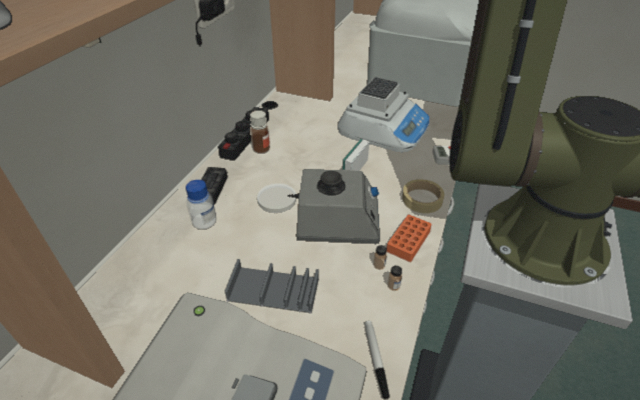

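View pics/top0.png

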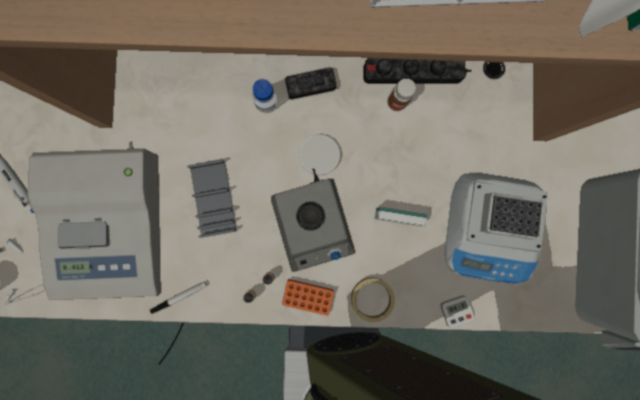

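```bash
cat > h.py <<'E'
import cv2,numpy as np,pickle
def K(c):
    h=c["pixels"].shape[0];f=h/2/np.tan(np.radians(c["vertical_fov"])/2)
    return np.array([[f,0,c["cx"]],[0,f,c["cy"]],[0,0,1.]])
def ray(c,u,v):
    R=cv2.Rodrigues(np.array(c["rvec"],float))[0];t=np.array(c["tvec"],float).ravel()
    return -R.T@t, R.T@np.linalg.inv(K(c))@np.array([u,v,1.])
def atz(c,u,v,z):
    o,d=ray(c,u,v);return o+d*(z-o[2])/d[2]
def proj(c,P):
    return cv2.projectPoints(np.array(P,float).reshape(-1,3),np.array(c["rvec"],float),np.array(c["tvec"],float),K(c),None)[0].reshape(-1,2)
def crop(c,x0,y0,w,h,s,fn):
    cv2.imwrite(fn,cv2.resize(c["pixels"][y0:y0+h,x0:x0+w],None,fx=s,fy=s,interpolation=cv2.INTER_CUBIC))
def load(n): return pickle.load(open(n,"rb"))
E
python3 - <<'E'
from h import *
t=load("top0.pkl");s=load("side0.pkl")
crop(t,360,185,80,60,10,"pics/tbox.png")
crop(t,170,145,90,100,6,"pics/torg.png")
crop(s,330,130,60,60,10,"pics/sbox.png")
crop(s,215,250,115,70,6,"pics/sorg.png")
E
```

```text
(no output)
```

View pics/tbox.png

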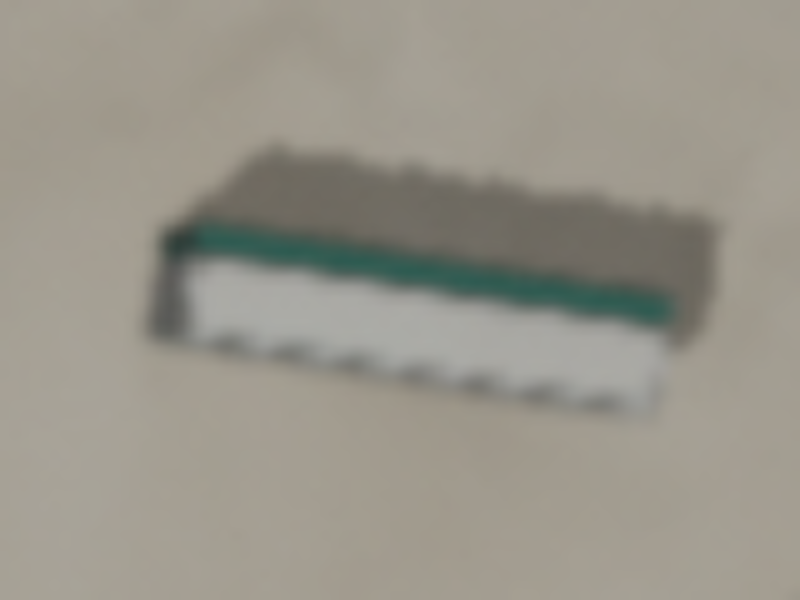

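View pics/torg.png

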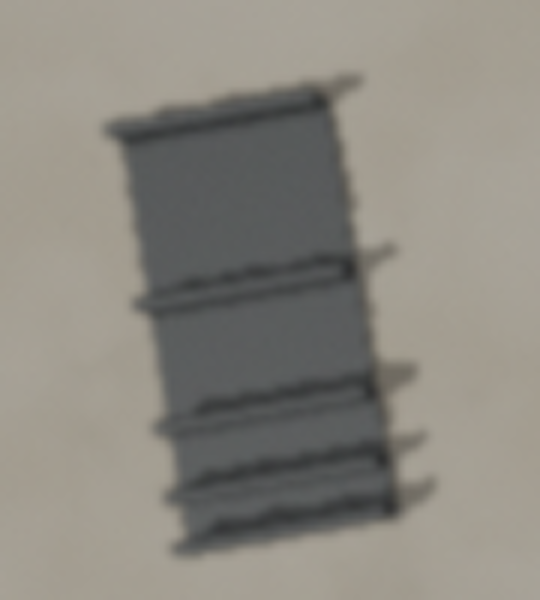

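View pics/sbox.png

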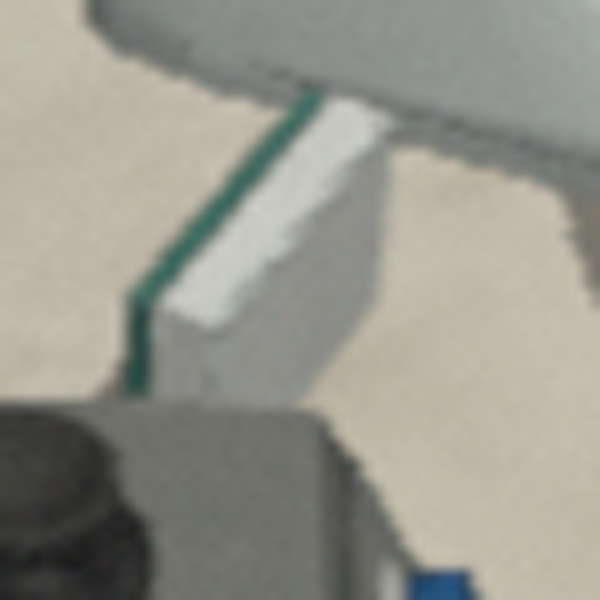

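View pics/sorg.png

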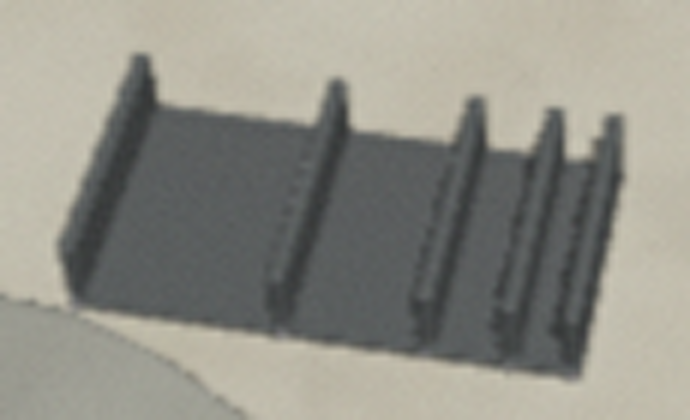

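```bash
cat > fit.py <<'E'
from h import *
from scipy.optimize import least_squares
def un(p,x0,y0,s): return [x0+(p[0]+.5)/s-.5, y0+(p[1]+.5)/s-.5]
def fit(obs,x0):
    def res(q):
        R=np.array([[np.cos(q[2]),-np.sin(q[2]),0],[np.sin(q[2]),np.cos(q[2]),0],[0,0,1]])
        return np.concatenate([(proj(c,R@np.array(P)+[q[0],q[1],0])-[uv]).ravel() for c,P,uv in obs])
    r=least_squares(res,x0,loss="soft_l1",x_scale=[10,10,.1]);return r.x,res(r.x).reshape(-1,2)
E
python3 - <<'E'
from fit import *
t=load("top0.pkl");s=load("side0.pkl")
T=lambda x,y:un((x,y),170,145,6); S=lambda x,y:un((x,y),215,250,6)
org_t=[(t,P,T(*p)) for P,p in [((81.5,40,32),(103,124)),((81.5,-40,32),(322,88)),((-81.5,40,32),(175,556)),((-81.5,-40,0),(398,516)),((12.5,40,32),(135,305)),((-33.5,40,32),(157,430)),((-59.5,40,32),(168,498))]]
org_s=[(s,P,S(*p)) for P,p in [((78.5,-40,32),(140,55)),((12.5,-40,32),(337,82)),((-33.5,-40,32),(476,98)),((-59.5,-40,32),(555,110)),((-78.5,-40,32),(613,117)),((81.5,40,32),(60,240)),((81.5,40,0),(75,303)),((-81.5,40,0),(580,377)),((12.5,40,32),(270,296)),((-33.5,40,32),(423,308))]]
g=np.r_[atz(t,213,198,15)[:2],.1];print(g)
for n,o in(("t",org_t),("s",org_s),("both",org_t+org_s)):
    q,r=fit(o,g);print("org",n,q.round(3));print(r.round(1).tolist())
T=lambda x,y:un((x,y),360,185,10); S=lambda x,y:un((x,y),330,130,10)
bt=[(t,P,T(*p)) for P,p in [((13,52.5,60),(190,225)),((13,-52.5,60),(680,298)),((-13,-52.5,60),(657,415)),((-13,52.5,60),(187,338)),((-13,52.5,0),(150,338))]]
bs=[(s,P,S(*p)) for P,p in [((13,52.5,60),(135,292)),((-13,52.5,60),(213,328)),((-13,-52.5,60),(392,120)),((13,-52.5,60),(312,90))]]
g=np.r_[atz(t,403,215,50)[:2],-.1]
for n,o in(("t",bt),("s",bs),("both",bt+bs)):
    q,r=fit(o,g);print("box",n,q.round(3));print(r.round(1).tolist())
# clutter
for u,v,z in [(311,213,100),(312,180,60),(272,200,80),(350,260,60),(448,230,80),(456,178,80),(159,150,80),(335,180,100)]: print(u,v,z,atz(t,u,v,z).round())
print("hotplate side", [atz(s,u,v,0).round().tolist() for u,v in [(298,240),(379,242),(340,140)]])
print("shelf edge z guesses",[atz(t,300,52,z).round().tolist() for z in(0,300,500,700)])
E
```

```text
[4.82618864e+02 3.28017810e+02 1.00000000e-01]
org t [4.81709e+02 3.29171e+02 2.04000e-01]
[[0.4, -0.4], [-0.4, -0.6], [0.0, 0.4], [1.2, 0.6], [-0.0, 0.1], [-0.4, -0.2], [-0.4, 0.2]]
org s [4.80901e+02 3.35520e+02 2.03000e-01]
[[0.3, -0.4], [0.2, -0.5], [0.3, -0.1], [0.4, -0.3], [0.5, -0.2], [-1.4, 1.6], [-1.3, 1.6], [0.1, 1.8], [0.3, -2.4], [-0.3, -0.8]]
org both [4.81824e+02 3.32437e+02 2.07000e-01]
[[-1.2, -0.5], [-1.9, -0.7], [-1.3, 0.3], [-0.2, 0.4], [-1.5, 0.0], [-1.9, -0.3], [-1.8, 0.1], [0.6, -1.5], [0.4, -1.8], [0.4, -1.4], [0.5, -1.7], [0.6, -1.6], [-0.9, 0.3], [-0.9, 0.3], [0.4, 0.2], [0.7, -3.9], [0.0, -2.4]]
box t [ 4.52941e+02 -8.84900e+01 -1.29000e-01]
[[0.8, -0.6], [0.1, -0.2], [0.7, 0.1], [-0.7, 0.1], [-1.0, 0.6]]
box s [ 4.52309e+02 -8.38800e+01 -1.44000e-01]
[[-1.4, 0.6], [0.5, 0.1], [0.9, -0.5], [-0.3, -0.3]]
box both [ 4.52878e+02 -8.76460e+01 -1.31000e-01]
[[0.4, -0.6], [-0.3, -0.1], [0.3, 0.2], [-1.1, 0.0], [-1.4, 0.6], [-0.9, -0.2], [1.0, -0.7], [0.9, -1.5], [-0.3, -1.2]]
311 213 100 [453. 108. 100.]
312 180 60 [525. 108.  60.]
272 200 80 [478. 191.  80.]
350 260 60 [357.  22.  60.]
448 230 80 [ 426. -180.   80.]
456 178 80 [ 537. -196.   80.]
159 150 80 [577. 433.  80.]
335 180 100 [523.  61. 100.]
hotplate side [[489.0, 197.0, 0.0], [326.0, 140.0, 0.0], [532.0, -197.0, 0.0]]
shelf edge z guesses [[829.0, 144.0, 0.0], [714.0, 136.0, 300.0], [638.0, 131.0, 500.0], [561.0, 125.0, 700.0]]
```

```bash
python3 - <<'E'
from h import *
t=load("top0.pkl");s=load("side0.pkl")
def tri(a,b):
    o1,d1=ray(t,*a);o2,d2=ray(s,*b)
    A=np.c_[d1,-d2];k=np.linalg.lstsq(A,o2-o1,rcond=None)[0]
    p,q=o1+k[0]*d1,o2+k[1]*d2;return ((p+q)/2).round(),np.linalg.norm(p-q).round(1)
print("block",tri((516,215),(380,92)));print("knob",tri((311,214),(331,178)));print("hotplate far corner",tri((334,180),(308,171)), tri((334,180),(360,170)))
print("bottle",tri((262,87),(197,186)))
print("bigbox left-front", [atz(t,580,320,z).round() for z in(0,100,200)],[atz(t,585,175,z).round() for z in(0,100,200)])
E
```

```text
block (array([ 460., -313.,  104.]), np.float64(3.0))
knob (array([450., 108., 115.]), np.float64(1.6))
hotplate far corner (array([523.,  61.,  79.]), np.float64(3.7)) (array([463.,  53., 106.]), np.float64(118.4))
bottle (array([711., 217., 100.]), np.float64(5.3))
bigbox left-front [array([ 234., -503.,    0.]), array([ 252., -445.,  100.]), array([ 269., -387.,  200.])] [array([ 562., -518.,    0.]), array([ 549., -459.,  100.]), array([ 536., -399.,  200.])]
```

Request:
jog_arm(
  commands=[
    [0.0, 0.03, 0.03, 0, 0, 0.05, 1],
    [0.01, 0.08, 0.06, 0, 0, 0.12, 1],
    [0.03, 0.13, 0.08, 0, 0, 0.19, 1],
    [0.06, 0.18, 0.09, 0, 0, 0.26, 1],
    [0.1, 0.22, 0.09, 0, 0, 0.33, 1],
    [0.14, 0.265, 0.09, 0, 0, 0.4, 1],
    [0.185, 0.31, 0.09, 0, 0, 0.47, 1],
    [0.23, 0.355, 0.09, 0, 0, 0.53, 1],
    [0.275, 0.4, 0.06, 0, 0, 0.568, 1],
    [0.3165, 0.445, 0.03, 0, 0, 0.568, 1],
  ],
)

```text
clock: 1.35
eef_pos: [444.6, -96.3, 241.6]
eef_rot: [3.141, 0.0, 1.442]
wrist_force: [0.2, -1.2, 0.8]
finger_gap: 93.9
```

Request:
jog_arm(
  commands=[
    [0, 0, -0.03, 0, 0, 0, 1],
    [0, 0, -0.06, 0, 0, 0, 1],
    [0, 0, -0.09, 0, 0, 0, 1],
    [0, 0, -0.12, 0, 0, 0, 1],
    [0, 0, -0.135, 0, 0, 0, 1],
    [0, 0, -0.135, 0, 0, 0, 1],
    [0, 0, -0.135, 0, 0, 0, 1],
    [0, 0, -0.135, 0, 0, 0, 1],
    [0, 0, -0.135, 0, 0, 0, 1],
    [0, 0, -0.135, 0, 0, 0, 1],
  ],
)

```text
clock: 2.6
eef_pos: [443.5, -98.1, 107.5]
eef_rot: [3.141, 0.0, 1.44]
wrist_force: [-0.2, -0.3, 0.4]
finger_gap: 93.7
```

```bash
python3 - <<'E'
from cell import manip,camera
from h import *
st=manip.read_state();print(st["eef_pos"],st["eef_rot"],st["joints"])
for n in("side","top"):
    c=camera(n);pickle.dump(c,open(f"{n}1.pkl","wb"))
    print(n,proj(c,[st["eef_pos"],st["eef_pos"]+[0,0,19]]).round(1).tolist())
    cv2.imwrite(f"pics/{n}1.png",c["pixels"])
crop(load("side1.pkl"),290,80,120,110,5,"pics/side1c.png");crop(load("top1.pkl"),340,160,120,100,6,"pics/top1c.png")
E
```

```text
[443.52650909 -98.0583203  107.48973883] [3.14119602e+00 6.99971329e-05 1.44044860e+00] [-2.98248190e-01  2.02170534e-01  1.89076844e+00 -3.15047245e-06
  1.04825093e+00 -1.67898903e-01]
side [[362.4, 131.4], [362.9, 124.6]]
top [[411.9, 220.5], [414.0, 220.3]]
```

View pics/side1c.png

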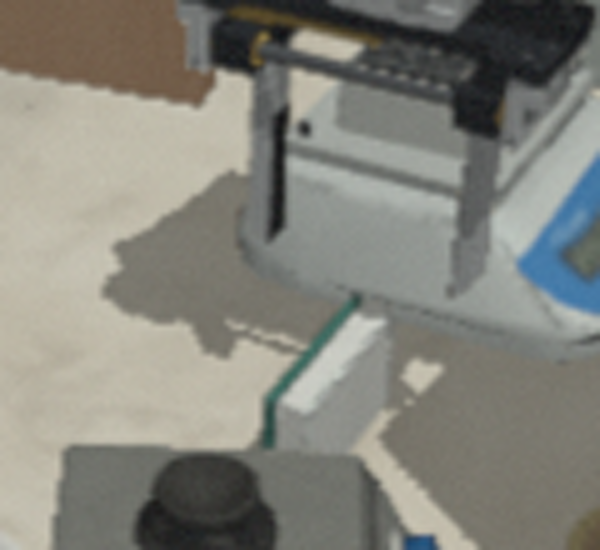

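View pics/top1c.png

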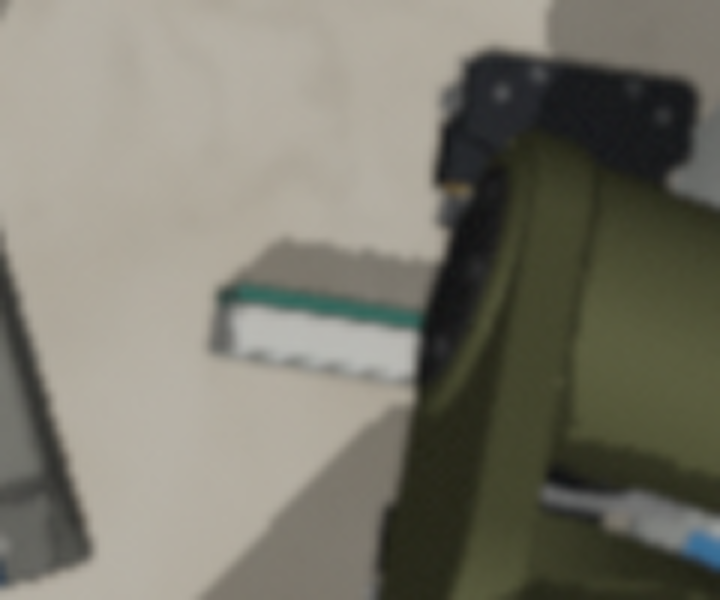

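Request:
jog_arm(
  commands=[
    [0.0093, 0.01, 0, 0, 0, 0, 1],
    [0.0093, 0.01, -0.02, 0, 0, 0, 1],
    [0.0093, 0.01, -0.045, 0, 0, 0, 1],
    [0.0093, 0.01, -0.065, 0, 0, 0, 1],
    [0.0093, 0.01, -0.0745, 0, 0, 0, 1],
    [0.0093, 0.01, -0.0745, 0, 0, 0, 1],
    [0.0093, 0.01, -0.0745, 0, 0, 0, 0.5],
    [0.0093, 0.01, -0.0745, 0, 0, 0, 0.3],
    [0.0093, 0.01, -0.0745, 0, 0, 0, 0.1],
    [0.0093, 0.01, -0.0745, 0, 0, 0, 0],
  ],
  grip_force=25,
)

```text
clock: 3.95
eef_pos: [452.8, -88.1, 32.9]
eef_rot: [3.141, 0.0, 1.44]
wrist_force: [0.1, 0.4, 1.0]
finger_gap: 57.4
```

Fingers still closing; wait, then lift.

Request:
jog_arm(
  commands=[
    [0, 0, 0, 0, 0, 0, 0],
    [0, 0, 0, 0, 0, 0, 0],
    [0, 0, 0, 0, 0, 0, 0],
    [0, 0, 0, 0, 0, 0, 0],
    [0, 0, 0, 0, 0, 0, 0],
    [0, 0, 0, 0, 0, 0, 0],
    [0, 0, 0, 0, 0, 0, 0],
    [0, 0, 0, 0, 0, 0, 0],
    [0, 0, 0, 0, 0, 0, 0],
    [0, 0, 0, 0, 0, 0, 0],
  ],
)

```text
clock: 5.2
eef_pos: [452.9, -88.1, 32.9]
eef_rot: [3.141, 0.0, 1.44]
wrist_force: [2.3, -0.7, 2.2]
finger_gap: 26.4
```

Request:
jog_arm(
  commands=[
    [0, 0, 0.015, 0, 0, 0, 0],
    [0, 0, 0.035, 0, 0, 0, 0],
    [0, 0, 0.06, 0, 0, 0, 0],
    [0, 0, 0.085, 0, 0, 0, 0],
    [0, 0, 0.11, 0, 0, 0, 0],
    [0, 0, 0.135, 0, 0, 0, 0],
    [0, 0, 0.155, 0, 0, 0, 0],
    [0, 0, 0.17, 0, 0, 0, 0],
    [0, 0, 0.17, 0, 0, 0, 0],
    [0, 0, 0.17, 0, 0, 0, 0],
  ],
)

```text
clock: 6.45
eef_pos: [452.3, -87.9, 202.0]
eef_rot: [-3.14, -0.0, 1.44]
wrist_force: [0.4, -0.0, -1.3]
finger_gap: 26.4
```

```bash
python3 - <<'E'
from cell import manip,camera
from h import *
st=manip.read_state();print(st["eef_pos"],st["eef_rot"],st["finger_gap"])
for n in("side",):
    c=camera(n);pickle.dump(c,open(f"{n}2.pkl","wb"))
    cv2.imwrite(f"pics/{n}2.png",c["pixels"])
crop(load("side2.pkl"),290,30,140,150,4,"pics/side2c.png")
E
```

```text
[452.32156195 -87.93375057 202.03195428] [-3.14023382e+00 -1.63579162e-04  1.44039305e+00] 26.350796906370586
```

View pics/side2c.png

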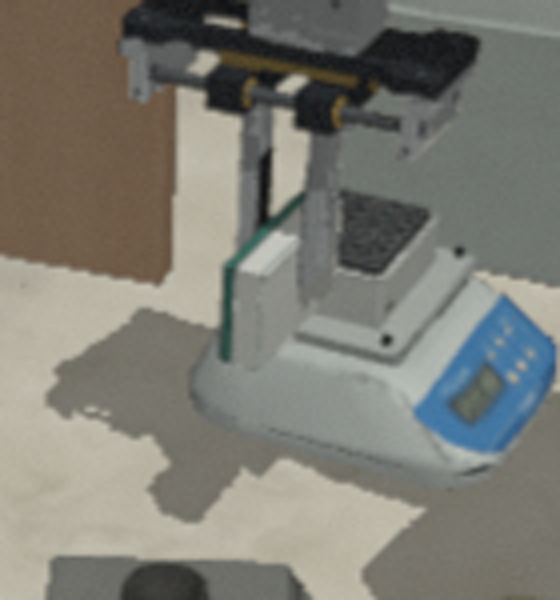

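Request:
jog_arm(
  commands=[
    [0.0, 0.02, 0, 0, 0, 0.01, 0],
    [0.003, 0.06, 0, 0, 0, 0.02, 0],
    [0.005, 0.1, 0, 0, 0, 0.04, 0],
    [0.007, 0.145, 0, 0, 0, 0.06, 0],
    [0.009, 0.19, 0, 0, 0, 0.08, 0],
    [0.011, 0.235, 0, 0, 0, 0.1, 0],
    [0.013, 0.28, 0, 0, 0, 0.12, 0],
    [0.015, 0.325, 0, 0, 0, 0.14, 0],
    [0.017, 0.365, 0, 0, 0, 0.15, 0],
    [0.0185, 0.39, 0, 0, 0, 0.16, 0],
  ],
)

```text
clock: 7.75
eef_pos: [470.7, 303.5, 201.7]
eef_rot: [-3.14, 0.0, 1.777]
wrist_force: [-0.4, -0.6, -0.9]
finger_gap: 26.0
```

Request:
jog_arm(
  commands=[
    [0, 0.01, 0, 0, 0, 0, 0],
    [0, 0.02, -0.02, 0, 0, 0, 0],
    [0, 0.0255, -0.045, 0, 0, 0, 0],
    [0, 0.0255, -0.07, 0, 0, 0, 0],
    [0, 0.0255, -0.095, 0, 0, 0, 0],
    [0, 0.0255, -0.11, 0, 0, 0, 0],
    [0, 0.0255, -0.118, 0, 0, 0, 0],
    [0, 0.0255, -0.118, 0, 0, 0, 0],
    [0, 0.0255, -0.118, 0, 0, 0, 0],
    [0, 0.0255, -0.118, 0, 0, 0, 0],
  ],
)

```text
clock: 9.0
eef_pos: [471.5, 327.6, 85.4]
eef_rot: [3.141, -0.0, 1.776]
wrist_force: [0.2, 0.3, -1.4]
finger_gap: 26.0
```

```bash
python3 - <<'E'
from cell import manip,camera
from h import *
st=manip.read_state();print(st["eef_pos"],st["eef_rot"],st["finger_gap"])
for n in("side","top"):
    c=camera(n);pickle.dump(c,open(f"{n}3.pkl","wb"))
    cv2.imwrite(f"pics/{n}3.png",c["pixels"])
crop(load("side3.pkl"),200,200,140,120,5,"pics/side3c.png");crop(load("top3.pkl"),160,130,120,110,5,"pics/top3c.png")
E
```

```text
[471.47380632 327.62112892  85.40828733] [ 3.14059943e+00 -3.47205841e-04  1.77558298e+00] 25.97307318223413
```

View pics/side3c.png

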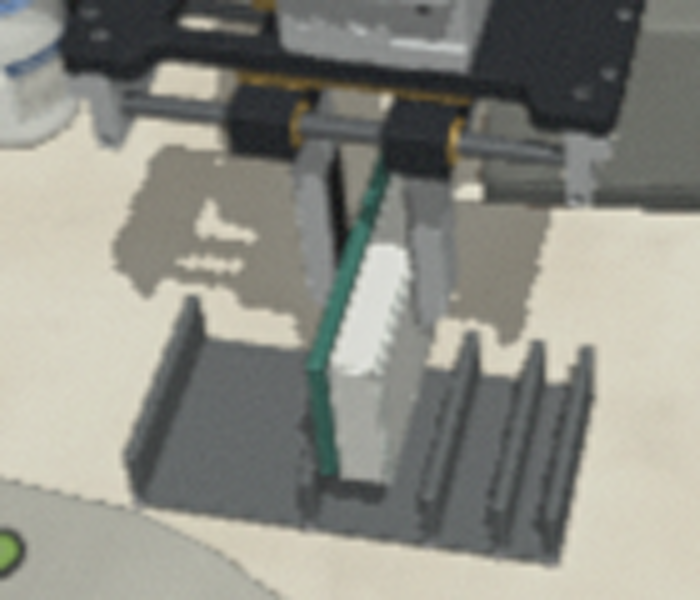

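View pics/top3c.png

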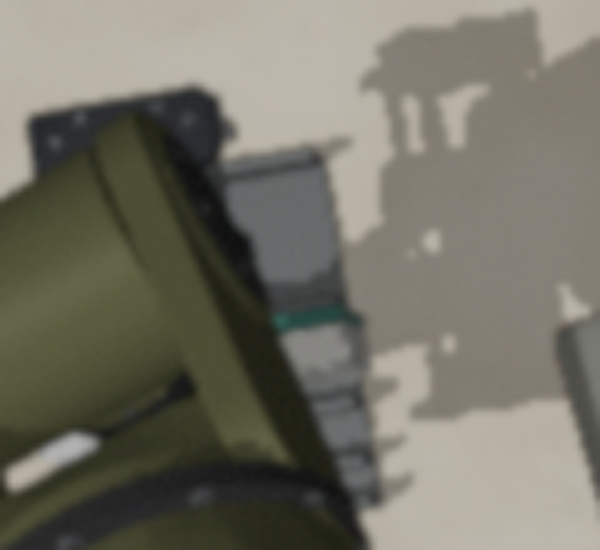

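```bash
python3 - <<'E'
from fit import *
s=load("side3.pkl");t=load("top3.pkl")
S=lambda x,y:un((x,y),200,200,5);T=lambda x,y:un((x,y),160,130,5)
zb=52.4
bs=[(s,P,S(*p)) for P,p in [((13,52.5,zb),(328,474)),((-13,52.5,zb),(388,486)),((13,52.5,zb+60),(310,362)),((-13,52.5,zb+60),(372,374))]]
q,r=fit(bs,[471,328,.2]);print("side",q,r.round(1).tolist())
bt=[(t,P,T(*p)) for P,p in [((13,-52.5,zb+60),(357,308)),((-13,-52.5,zb+60),(360,378))]]
for c,P,uv in bt: print(atz(c,*uv,zb+60).round(1))
c,sn=np.cos(.204),np.sin(.204)
for P in((13,-52.5),(-13,-52.5)): print("pred",471.4+c*P[0]-sn*P[1],327.5+sn*P[0]+c*P[1])
E
```

```text
side [4.65808125e+02 3.28340241e+02 1.16255985e-01] [[-1.3, -0.7], [0.7, 0.1], [-0.8, -0.1], [1.6, 0.6]]
[492.  272.3 112.4]
[463.5 269.9 112.4]
pred 494.76630266573824 278.72228070385916
pred 469.30543705074746 273.4549927740627
```

```bash
python3 - <<'E'
from fit import *
s=load("side3.pkl");t=load("top3.pkl")
zb=52.4
def outl(c,q,zb,img,x0,y0,sc,boxes):
    im=cv2.resize(c["pixels"][y0:y0+110,x0:x0+130],None,fx=sc,fy=sc,interpolation=cv2.INTER_CUBIC)
    for q,ext,z0,z1,col in boxes:
        R=np.array([[np.cos(q[2]),-np.sin(q[2])],[np.sin(q[2]),np.cos(q[2])]])
        for xa,xb in ext[0]:
            P=[np.r_[R@np.array([x,y])+q[:2],z] for z in(z0,z1) for x,y in((xa,-ext[1]),(xb,-ext[1]),(xb,ext[1]),(xa,ext[1]))]
            uv=((proj(c,P)-[x0,y0]+.5)*sc-.5).astype(int)
            for a,b in[(0,1),(1,2),(2,3),(3,0),(4,5),(5,6),(6,7),(7,4),(0,4),(1,5),(2,6),(3,7)]: cv2.line(im,tuple(map(int,uv[a])),tuple(map(int,uv[b])),col,1)
    cv2.imwrite(img,im)
D=[[(75.5,81.5),(9.5,15.5),(-36.5,-30.5),(-62.5,-56.5),(-81.5,-75.5)],40]
B=[[(-13,13)],52.5]
outl(s,0,0,"pics/s3o.png",205,210,6,[([480.9,335.5,.203],D,0,32,(0,0,255)),([470.8,333,.205],B,zb,zb+60,(255,0,255))])
outl(t,0,0,"pics/t3o.png",165,130,6,[([481.7,329.2,.204],D,0,32,(0,0,255)),([471.5,327.6,.205],B,zb,zb+60,(255,0,255))])
E
```

```text
(no output)
```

View pics/s3o.png

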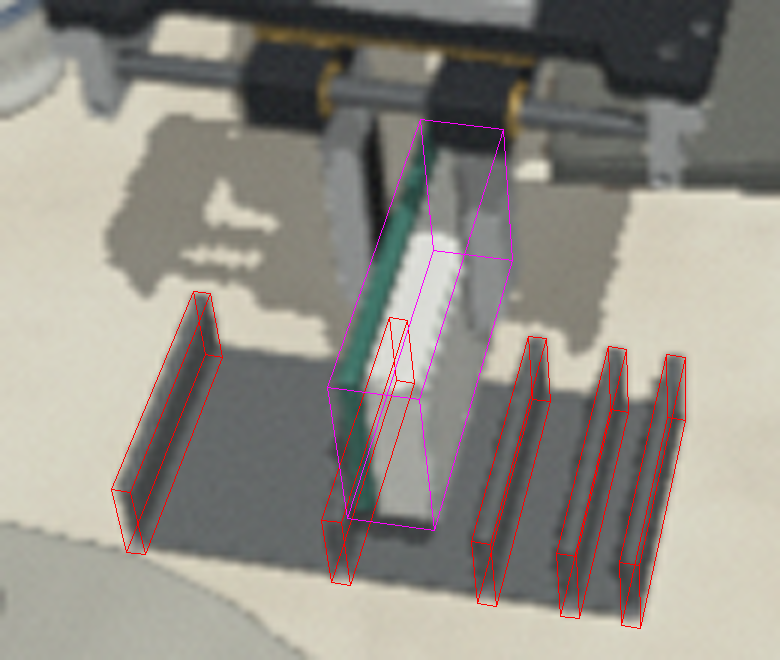

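View pics/t3o.png

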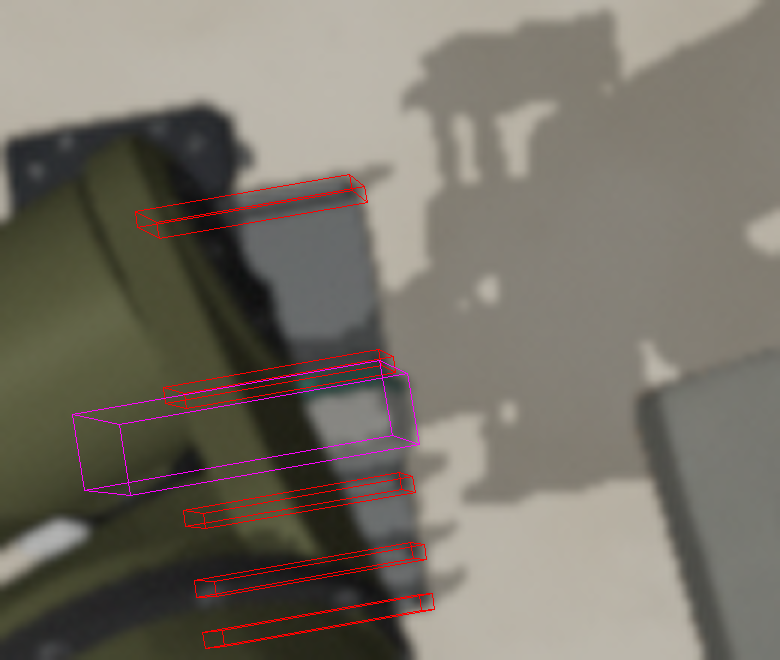

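Request:
jog_arm(
  commands=[
    [0.0005, 0, -0.008, 0, 0, 0, 0],
    [0.0005, 0, -0.016, 0, 0, 0, 0],
    [0.0005, 0, -0.022, 0, 0, 0, 0],
    [0.0005, 0, -0.027, 0, 0, 0, 0],
    [0.0005, 0, -0.032, 0, 0, 0, 0],
    [0.0005, 0, -0.037, 0, 0, 0, 0],
    [0.0005, 0, -0.041, 0, 0, 0, 0],
    [0.0005, 0, -0.044, 0, 0, 0, 0],
    [0.0005, 0, -0.045, 0, 0, 0, 0],
    [0.0005, 0, -0.045, 0, 0, 0, 0],
  ],
)

```text
clock: 10.35
eef_pos: [471.7, 327.5, 39.8]
eef_rot: [3.142, -0.0, 1.776]
wrist_force: [-0.7, -0.3, -0.9]
finger_gap: 25.8
```

```bash
python3 - <<'E'
from cell import manip,camera
from h import *
st=manip.read_state();print(st["eef_pos"],st["eef_rot"],st["finger_gap"],st["wrist_force"],st["moment"])
for n in("side",):
    c=camera(n);pickle.dump(c,open(f"{n}4.pkl","wb"))
crop(load("side4.pkl"),200,200,140,120,5,"pics/side4c.png")
E
```

```text
[471.74908662 327.48675949  39.80812047] [ 3.14152144e+00 -9.16111831e-06  1.77559321e+00] 25.849767285414778 [-0.72999787 -0.28901783 -0.87376515] [-0.00664856 -0.0760182  -0.03526454]
```

View pics/side4c.png

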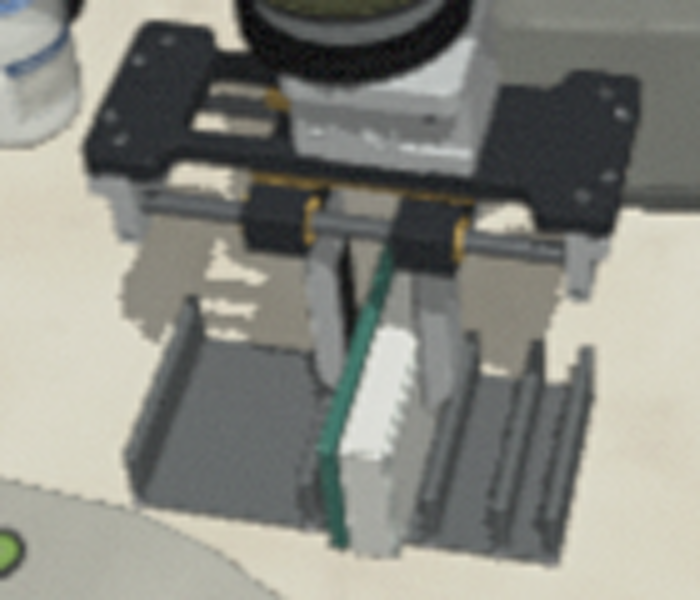

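Request:
jog_arm(
  commands=[
    [0, 0, -0.0005, 0, 0, 0, 0],
    [0, 0, -0.001, 0, 0, 0, 0],
    [0, 0, -0.001, 0, 0, 0, 0],
    [0, 0, -0.001, 0, 0, 0, 0.3],
    [0, 0, -0.001, 0, 0, 0, 0.35],
    [0, 0, -0.001, 0, 0, 0, 0.4],
    [0, 0, -0.001, 0, 0, 0, 0.5],
    [0, 0, -0.001, 0, 0, 0, 0.6],
    [0, 0, -0.001, 0, 0, 0, 0.6],
    [0, 0, -0.001, 0, 0, 0, 0.6],
  ],
)

```text
clock: 11.65
eef_pos: [471.7, 327.5, 38.8]
eef_rot: [-3.142, 0.0, 1.775]
wrist_force: [-1.0, -0.5, -1.0]
finger_gap: 56.5
```

```bash
python3 - <<'E'
from cell import manip,camera
from h import *
st=manip.read_state();print(st["eef_pos"],st["finger_gap"],st["wrist_force"])
for n in("side",):
    c=camera(n);pickle.dump(c,open(f"{n}5.pkl","wb"))
crop(load("side5.pkl"),200,200,140,120,5,"pics/side5c.png")
E
```

```text
[471.73525209 327.45971294  38.75652556] 56.46669920787784 [-0.98721735 -0.50671028 -0.98189261]
```

View pics/side5c.png

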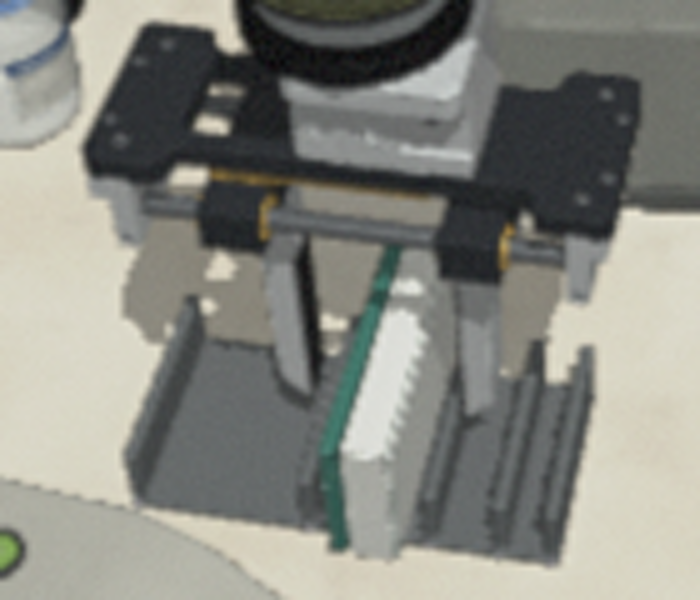

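Request:
jog_arm(
  commands=[
    [0, 0, 0.01, 0, 0, 0, 0.6],
    [0, 0, 0.03, 0, 0, 0, 0.6],
    [0, 0, 0.06, 0, 0, 0, 0.6],
    [0, 0, 0.1, 0, 0, 0, 0.6],
    [0, 0, 0.14, 0, 0, 0, 0.6],
    [0, 0, 0.18, 0, 0, 0, 0.6],
    [-0.03, -0.05, 0.2, 0, 0, 0, 0.6],
    [-0.06, -0.1, 0.2, 0, 0, 0, 0.6],
    [-0.09, -0.15, 0.2, 0, 0, 0, 0.6],
    [-0.12, -0.2, 0.2, 0, 0, 0, 0.6],
  ],
)

```text
clock: 12.95
eef_pos: [350.5, 126.2, 239.4]
eef_rot: [3.14, 0.0, 1.776]
wrist_force: [0.5, -1.0, 1.0]
finger_gap: 56.3
```

```bash
python3 - <<'E'
from cell import manip,camera
from h import *
st=manip.read_state();print(st["eef_pos"],st["finger_gap"],st["wrist_force"],st["clock"])
for n in("side","top"):
    c=camera(n);pickle.dump(c,open(f"{n}6.pkl","wb"))
crop(load("side6.pkl"),200,220,140,100,5,"pics/side6c.png");crop(load("top6.pkl"),160,140,110,110,5,"pics/top6c.png")
E
```

```text
[350.48711668 126.15507282 239.35872754] 56.2614380545011 [ 0.49726278 -0.96972509  1.02803981] 12.95
```

View pics/side6c.png

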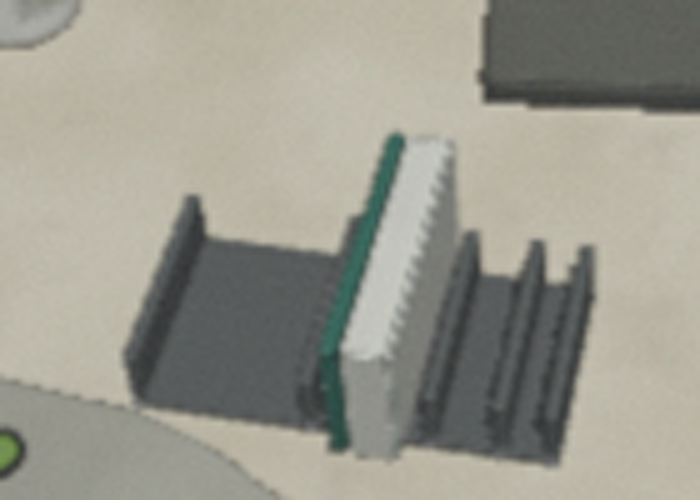

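View pics/top6c.png

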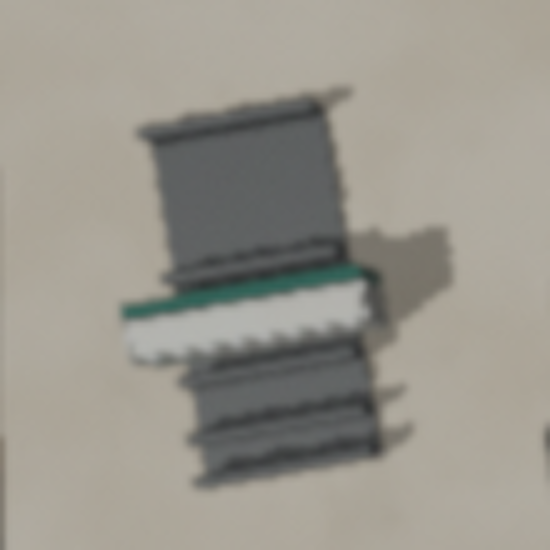

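```bash
python3 - <<'E'
from fit import *
s=load("side6.pkl");t=load("top6.pkl")
T=lambda x,y:un((x,y),160,140,5);S=lambda x,y:un((x,y),200,220,5)
bt=[(t,P,T(*p)) for P,p in [((13,52.5,66),(122,307)),((13,-52.5,66),(361,265)),((-13,-52.5,66),(368,325)),((-13,52.5,66),(130,364))]]
bs=[(s,P,S(*p)) for P,p in [((13,52.5,66),(320,345)),((-13,52.5,66),(390,360)),((-13,-52.5,66),(456,146)),((13,-52.5,66),(390,133)),((13,52.5,6),(330,450))]]
for n,b,o in(("top",bt,[481.7,329.2,.204]),("side",bs,[480.9,335.5,.203])):
    q,r=fit(b,[471,328,.2]);c,k=np.cos(o[2]),np.sin(o[2])
    print(n,q.round(3),"in org",(np.array([[c,k],[-k,c]])@(q[:2]-o[:2])).round(1),"dyaw",round(q[2]-o[2],3),r.round(1).tolist())
E
```

```text
top [4.69531e+02 3.26380e+02 1.97000e-01] in org [-12.5  -0.3] dyaw -0.007 [[-0.7, -0.3], [0.3, -0.1], [0.8, -0.0], [-0.4, 0.4]]
side [4.69918e+02 3.29432e+02 1.99000e-01] in org [-12.   -3.7] dyaw -0.004 [[-0.6, 1.1], [-0.0, 0.2], [0.2, -1.6], [0.1, -0.8], [0.3, 0.2]]
```

Both cameras place the box well inside the limits, at about (-12, -2) mm in the organiser frame with yaw within 0.01 rad. I'm handing the job in.

```bash
python3 -c "
from cell import manip
print(manip.sign_off(), manip.read_state()['clock'])"
```

```text
the job is handed in; nothing more can be done
the job is handed in; nothing more can be done
```

The cuvette box is standing in the 40 mm slot, the first one wide enough, and I handed the job in at about 13 s on the robot's clock. I gripped it across its thickness near the top, carried it over the hotplate, lowered it to the slot floor, let go and pulled the arm clear.

| Last check | Top camera | Side camera | Limit |
|---|---|---|---|
| Position across the slots (x, organiser frame) | -12.5 mm | -12.0 mm | -21.5 to +0.5 mm |
| Position along the slot (y, organiser frame) | -0.3 mm | -3.7 mm | -20 to +20 mm |
| Angle to the slot | 0.007 rad | 0.004 rad | below 0.21 rad |

- **Upright and on the floor:** I judged this from the pictures, where the box looks upright and seated. The release height matched the slot floor to within about 0.3 mm. I did not measure its tilt or height separately.
- **Disagreement:** the side camera read positions about 3 to 6 mm further along y than the top camera. The gripper's known position suggested the side camera was the one off. I compared the box with the organiser within one camera at a time, so this mostly cancels out.
- **Forces:** the wrist force readings I took stayed around 3 N or less.

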